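Load a fitter's kit onto two kit posts in assembly order

TASK

Load the next fitting kit onto the two kit posts. On the tall post (square foot) put the belt pulley at the bottom, then the spacer collar that is now parked on the short post, then the flat washer on top; the hexagon nut goes alone on the short post (round foot). Each part must be threaded over its post and lie flat and fully down; leave the spray can, the spanner and the blue bin undisturbed.

Things in the scene. Friction and masses are not known exactly. Their poses are not given: they have to be found in the camera images.
- tall_post: Tall kit post, fixed to the bench: grey square foot 100 x 100 mm, 10 mm thick, with an upright round steel pin of 12 mm diameter standing 50 mm above the foot (top 60 mm above the bench); the pin's last 6 mm taper to 6 mm diameter. Origin: centre of the foot's underside, on the bench, on the pin's axis; z up along the pin.
- short_post: Short kit post, fixed to the bench: grey round foot 90 mm in diameter, 10 mm thick, with the same 12 mm steel pin but only 30 mm above the foot (top 40 mm above the bench), tapered over its last 6 mm. Origin: centre of the foot's underside, on the bench, on the pin's axis; z up. The collar is on it at the start.
- pulley: Loose bare-aluminium V-belt pulley lying flat on the bench, 60 mm outer diameter, 18 mm high, with a circle of six small dark holes in its face: two rims 5 mm high with a groove of 48 mm diameter between them; through bore 26 mm. 0.07 to 0.14 kg. Origin: centre of its underside, z up along the bore.
- collar: Loose grey plastic spacer collar (plain short tube), 38 mm outer diameter, 20 mm high, bore 26 mm, about 0.05 kg. At the start it lies on the short post's foot with the pin through it. Origin: centre of its underside, z up along the bore.
- washer: Loose flat heavy steel washer lying on the bench, 46 mm outer diameter, 8 mm thick, bore 26 mm, 0.06 to 0.11 kg. Origin: centre of its underside, z up along the bore.
- nut: Loose dark steel hexagon nut lying flat on the bench, 46 mm across flats (53 mm across corners), 24 mm high, bore 26 mm, 0.13 to 0.25 kg. Origin: centre of its underside, z up along the bore; its x axis points at the middle of a flat (flats every 60 degrees).
- bin: Bystander: loose blue open picking bin with screws in it, 130 x 100 mm, 60 mm high, beyond the posts. Origin: centre of its underside. Leave it.
- can: Bystander: white spray can standing upright, 54 mm diameter, 150 mm high, on the right. Origin: centre of its underside. Leave it.
- spanner: Bystander: steel spanner, about 180 mm long and under 15 mm thick, lying flat on the left side of the work. Origin: about the middle of its underside, x along its length. Leave it.
Things that resemble listed ones, but are neither listed nor needed, are in the scene too. What is shaped like the nut but orange or turquoise is not meant.

How it is judged:
By the outcome, as a careful person would: the job done as asked, in the order asked, and still so for the second after the job is handed in, with the robot touching nothing.
It also fails if it takes over 112 s, if anything falls off the work surface, if the arm or the gripper's body presses on something with over 40 N, if the wrist force passes 120 N, or if a joint passes its speed limit or range.

ROBOT

A 7-joint arm with a two-finger parallel gripper is mounted at the origin on the work surface. World frame = base frame: x ahead of the robot, y to its left, z up, the work surface at z = 0. Lengths are in m, angles in rad, forces in N, time in s.
With the tool pointing down it reaches from about 0.425 to 0.95 m from the base axis. Payload 16.7 kg.
Tool frame: the origin (TCP) lies between the finger pads; the fingertips stand 11 mm ahead of it and the grasp point (between the pads) lies 8 mm behind it; z points along the fingers, y is the direction in which the jaws open and shut (so a half turn about z gives the same grasp; the last joint's range is limited). The gripper opens to 94 mm and grips with 3 to 60 N. Pads are 16 mm wide; open, the fingers measure 119 mm over their backs; the gripper's body (75 mm by 177 mm) begins 78 mm behind the grasp point.
Start: joints at [-0.149, 0.426, 0.074, 1.606, -0.034, 1.111, -0.067], TCP at [0.675, -0, 0.216] pointing down, gripper open.
Joint ranges: [-2.85, 2.85], [-0.5, 2.14], [-1.23, 1.37], [0.21, 2.46], [-1.02, 4.16], [0.16, 2.05], [-2.73, 2.73]. Speed limits (rad/s): [1.89, 1.89, 2.39, 2.39, 3.01, 3.01, 3.01].

INTERFACE

Orientations are given as [roll, pitch, yaw] about the fixed x, y, z axes, in that order (R = Rz(yaw) Ry(pitch) Rx(roll)).
In Python, from workcell import env, solve_ik, eyes, finish_job, nets gives the robot as it stands. Calls block until the motion is done:
- env.move_pose(position, orientation): joint-space move of the TCP to a pose.
- env.move_l(position, frame=None, vel=0.15): straight line of the TCP; frame=None keeps the orientation; vel is the mean speed in m/s.
- env.set_joints(angles): joint-space move.
- env.open_jaws() and env.close_gripper(effort=None): open the fingers fully, or close them until they stop; effort is the grip in N (None keeps the last).
- env.wait(seconds).
- solve_ik(position, orientation): joint angles nearest the present ones, or None.
- eyes.get_image(name): name is "scene" or "side" or "wrist"; returns (picture, depth): 384x512x3 uint8, red, green, blue; 384x512 float32, m along the optical axis (not along the pixel's ray), 0 where there is no reading.
- eyes.calibration(name): a dict with "fx", "fy", "cx", "cy" (pixels), "origin" and "rotation" of the camera in the world. Camera axes: x right, y down, z forward; pixel columns grow to the right and rows downward; lengths in m; the calibration is good to about 2 mm. A picture is of the moment at which its call begins: read the wrist's pose just before it. calibration takes no time and is no camera call; for the wrist camera it gives the pose at the moment of the call.
A pose or a line that the arm cannot do raises env.MotionError and nothing moves.
- finish_job(): hands the job in, once; it reports no verdict.
Trained networks look in the newest picture that a camera, given by its name, has taken for a name from the list of things; names that differ only in an ending like _2 or _b are one class to them, and where a whole thing is asked for, a point or a joint stands for the part that bears it (a point fixed in the world has none). Each returns a list of dicts, best first, with "score" (0 to 1); they miss things now and then, are a little off and sometimes report something else, mostly with a low value. They report only what shows in the picture. A call takes as long as a camera call. They do not tell look-alikes from the thing itself.
- nets.spot_in(camera, target): "at" ([row, column] as shares, 0 to 1, of the picture: columns of its width, rows of its height, amid what is visible of it).
- nets.masks_of(camera, target): "pixels" (384x512 bool, what is visible of it) and "at" ([row, column] as shares, 0 to 1, of the picture: columns of its width, rows of its height, amid what is visible of it).
- nets.tip_of(camera, target): "at" ([row, column] as shares, 0 to 1, of the picture: columns of its width, rows of its height: a listed point, or the origin of a listed thing).
Readings, each from a call of its own:
- env.read_time_s(): time.
- env.read_qpos(): joint angles.
- env.read_dq(): joint speeds.
- env.read_tau(): joint torques, N m.
- env.read_position(): TCP position.
- env.read_orientation(): TCP orientation.
- env.read_contact_force(): force on the tool from outside, world axes, zero at the start.
- env.read_torque(): the same for the moment, N m.
- env.read_gripper_width(): opening from 0.0 (shut) to 1.0 (fully open).
Only numpy, scipy, OpenCV 4.12 (cv2) and the standard library are available. Lean on these libraries where they do the work, as an engineer would, in place of code of your own. Each camera call takes 0.05 s, during which the arm holds its last target. There are 200 camera calls.

## Working session

There is one attempt and no reset: what is moved stays moved. The work goes in short steps, each a Python script; the robot and the scene stay as the last script left them, time stands still between calls to the robot, and variables do not carry over. Pictures are saved under pics/ and viewed, about 12 in all and at most 16, crops included, and the job is handed in when it is done.

```bash
ls; mkdir -p pics; cat > h.py <<'E'
import numpy as np, cv2
from workcell import env, solve_ik, eyes, finish_job, nets
def shot(c,f=None):
    k=eyes.calibration(c); im,d=eyes.get_image(c)
    if f: cv2.imwrite('pics/'+f,im[:,:,::-1])
    return im,d,k
def ray(k,u,v):
    R=np.array(k['rotation']).reshape(3,3); return np.array(k['origin']), R@np.array([(u-k['cx'])/k['fx'],(v-k['cy'])/k['fy'],1.])
def at_z(k,u,v,z):
    o,r=ray(k,u,v); return o+r*(z-o[2])/r[2]
def cloud(d,k):
    v,u=np.mgrid[:d.shape[0],:d.shape[1]]
    p=np.stack([(u-k['cx'])/k['fx']*d,(v-k['cy'])/k['fy']*d,d],-1)
    return p@np.array(k['rotation']).reshape(3,3).T+np.array(k['origin'])
E
python3 - <<'E'
from h import *
for c in ['scene','side']:
    im,d,k=shot(c,c+'1.png'); P=cloud(d,k); print(c,np.round(k['origin'],3))
    for n in ['tall_post','short_post','pulley','collar','washer','nut','can','spanner','bin']:
        for r in nets.masks_of(c,n)[:4]:
            m=r['pixels']&(d>0); v,u=np.array(r['at'])*[384,512]
            print(n,round(r['score'],2),'px',int(u),int(v),'xyz',np.round(np.median(P[m],0),3),'zmax',np.round(np.percentile(P[m][:,2],95),3), m.sum())
print(env.read_time_s(), env.read_orientation())
E
```

```text
picsTraceback (most recent call last):
  File "<stdin>", line 3, in <module>
  File "h.py", line 14, in cloud
    return p@np.array(k['rotation']).reshape(3,3).T+np.array(k['origin'])
             ~~~~~~~~~~~~~~~~~~~~~~~~~~~~~~~^^^^^
ValueError: cannot reshape array of size 3 into shape (3,3)
```

```bash
python3 - <<'E'
from h import *
print(eyes.calibration('scene'),eyes.calibration('wrist'))
E
sed -i "s/np.array(k\['rotation'\]).reshape(3,3)/RM(k['rotation'])/; 2a from scipy.spatial.transform import Rotation\ndef RM(r): return Rotation.from_euler('xyz',r).as_matrix()" h.py
cat > survey.py <<'E'
from h import *
for c in ['scene','side']:
    im,d,k=shot(c,c+'1.png'); P=cloud(d,k); print(c,np.round(k['origin'],3))
    for n in ['tall_post','short_post','pulley','collar','washer','nut','can','spanner','bin']:
        for r in nets.masks_of(c,n)[:4]:
            m=r['pixels']&(d>0); v,u=np.array(r['at'])*[384,512]
            print(n,round(r['score'],2),'px',int(u),int(v),'xyz',np.round(np.median(P[m],0),3),'zmax',np.round(np.percentile(P[m][:,2],95),3), m.sum())
print(env.read_time_s(), env.read_orientation())
E
python3 survey.py
```

```text
{'fx': 441.8168067170738, 'fy': 441.8168067170738, 'cx': 264.44930935561194, 'cy': 198.5423518125566, 'origin': array([1.01388805, 0.7065867 , 0.84140321]), 'rotation': array([-2.33020865,  0.01854281,  2.58423419])} {'fx': 285.0830746434014, 'fy': 285.0830746434014, 'cx': 253.66188929771383, 'cy': 188.10772184967897, 'origin': array([0.67493018, 0.07739091, 0.38430744]), 'rotation': array([ 2.87057621e+00,  9.57050415e-04, -5.62617211e-04])}
scene [1.014 0.707 0.841]
tall_post 0.69 px 294 256 xyz [0.615 0.169 0.01 ] zmax 0.015 1437
short_post 0.59 px 230 192 xyz [ 0.621 -0.129  0.01 ] zmax 0.029 537
pulley 0.59 px 364 255 xyz [0.474 0.252 0.018] zmax 0.021 427
pulley 0.24 px 227 189 xyz [ 0.628 -0.126  0.01 ] zmax 0.028 455
collar 0.33 px 184 111 xyz [ 0.628 -0.416  0.118] zmax 0.152 586
collar 0.27 px 296 253 xyz [0.615 0.168 0.01 ] zmax 0.015 1431
washer 0.63 px 228 187 xyz [ 0.625 -0.129  0.024] zmax 0.031 103
washer 0.46 px 261 148 xyz [ 0.448 -0.247  0.007] zmax 0.01 44
nut 0.75 px 318 200 xyz [0.448 0.043 0.021] zmax 0.027 271
nut 0.61 px 345 188 xyz [0.361 0.057 0.02 ] zmax 0
[... 456 characters left out ...]
3 -0.131  0.025] zmax 0.031 117
washer 0.53 px 331 154 xyz [ 0.46  -0.251  0.007] zmax 0.011 63
nut 0.77 px 303 198 xyz [ 0.473 -0.057  0.02 ] zmax 0.026 232
nut 0.73 px 299 220 xyz [0.445 0.047 0.02 ] zmax 0.026 267
nut 0.59 px 327 238 xyz [0.359 0.057 0.021] zmax 0.026 292
nut 0.48 px 329 213 xyz [ 0.378 -0.019  0.02 ] zmax 0.026 275
can 0.58 px 307 96 xyz [ 0.606 -0.41   0.092] zmax 0.151 667
can 0.19 px 333 158 xyz [ 0.457 -0.251  0.006] zmax 0.01 110
spanner 0.91 px 155 317 xyz [0.638 0.465 0.007] zmax 0.011 539
bin 0.65 px 197 172 xyz [ 0.806 -0.005  0.022] zmax 0.058 1624
bin 0.37 px 226 233 xyz [0.607 0.17  0.01 ] zmax 0.017 1044
1.05 [-3.14153479e+00 -1.36952413e-05  1.57075664e+00]
```

View pics/scene1.png

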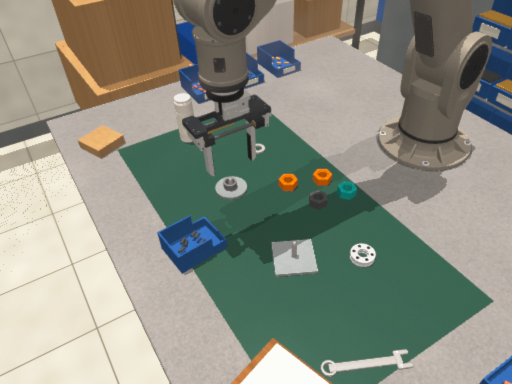

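View pics/side1.png

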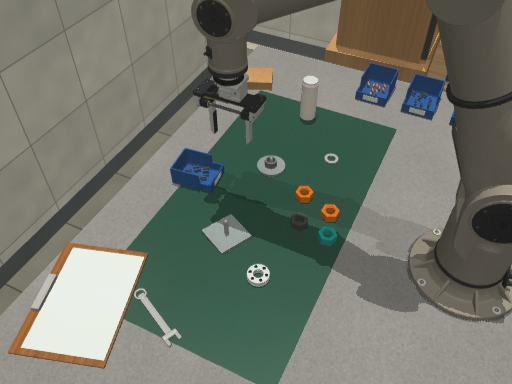

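I see these candidates. **Nut-like:** dark at scene (318,200) is the one described; orange at (288,182) and (322,177) and turquoise at (347,189) are look-alikes. **Washer:** pale ring at scene (259,148), side (331,158). **Pulley:** scene (363,255), with the six dark holes. **Collar:** on the round foot at scene (231,184). **Can:** scene (184,118). I'll check these with close wrist views from two places.

```bash
cat > look.py <<'E'
from h import *
def fit(pts):
    (x,y),r=cv2.minEnclosingCircle(pts[:,:2].astype(np.float32)); return x,y,r
def measure(c,names,f=None,near=None):
    im,d,k=shot(c,f); P=cloud(d,k); out={}
    for n in names:
        for r in nets.masks_of(c,n)[:3]:
            m=r['pixels']&(d>0)
            if m.sum()<15: continue
            zt=np.percentile(P[m][:,2],85); t=m&(abs(P[:,:,2]-zt)<.004); v,u=np.array(r['at'])*[384,512]
            print(n,round(r['score'],2),'px',int(u),int(v),'ztop',round(zt,4),'circ',np.round(fit(P[t]),4),'rgb',im[m].mean(0).astype(int))
    return im,d,k,P
E
python3 - <<'E'
from look import *
N=['tall_post','short_post','pulley','collar','washer','nut']
for i,p in enumerate([(.54,.12,.24),(.54,-.16,.24)]):
    env.move_pose(p,[np.pi,0,np.pi/2]); print(p,env.read_time_s())
    measure('wrist',N,f'w{i}.png')
E
```

```text
(0.54, 0.12, 0.24) 1.8083
tall_post 0.58 px 303 133 ztop 0.0113 circ [0.611  0.1633 0.0696] rgb [232 233 232]
short_post 0.55 px 287 334 ztop 0.0112 circ [ 0.6166 -0.1555  0.0403] rgb [230 232 230]
collar 0.55 px 303 328 ztop 0.0304 circ [ 0.6175 -0.1419  0.0187] rgb [172 167 166]
washer 0.56 px 209 367 ztop 0.0082 circ [ 0.4582 -0.2511  0.0224] rgb [207 206 202]
nut 0.94 px 191 213 ztop 0.0246 circ [0.446  0.04   0.0255] rgb [105 106 102]
nut 0.77 px 124 211 ztop 0.0246 circ [0.3569 0.0532 0.0264] rgb [ 79 191 183]
nut 0.7 px 212 275 ztop 0.0243 circ [ 0.4734 -0.0627  0.0257] rgb [221 159  80]
(0.54, -0.16, 0.24) 3.2417
short_post 0.59 px 305 152 ztop 0.0113 circ [ 0.6163 -0.1395  0.0451] rgb [229 231 229]
collar 0.87 px 315 155 ztop 0.0307 circ [ 0.6179 -0.1398  0.0188] rgb [192 188 187]
washer 0.78 px 205 224 ztop 0.0088 circ [ 0.4586 -0.2549  0.0226] rgb [237 237 234]
nut 0.97 px 105 8 ztop 0.0248 circ [0.3569 0.0428 0.0207] rgb [ 76 183 175]
nut 0.88 px 124 62 ztop 0.025 circ [ 0.3798 -0.0289  0.0261] rgb [225 134  68]
nut 0.82 px 173 14 ztop 0.025 circ [0.4463 0.0379 0.0256] rgb [113 114 110]
```

View pics/w0.png

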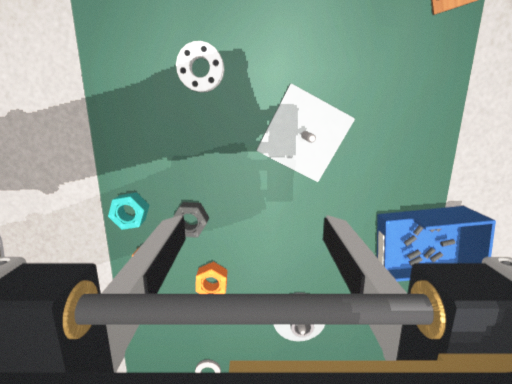

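View pics/w1.png

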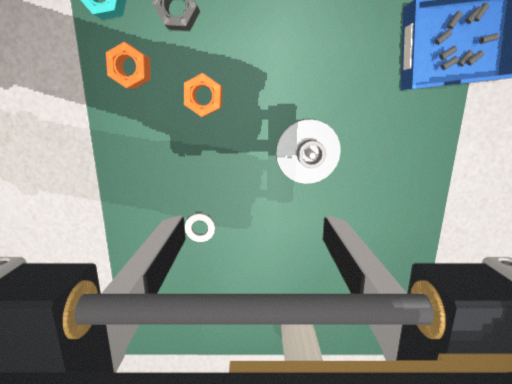

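Both wrist views confirm the choice. In w0 the dark nut is at (191,216), the turquoise one at (127,212), an orange one at (211,283), the pulley at (200,66) and the tall post's pin at (308,136). In w1 the collar is at (312,153) and the washer at (200,228). Next I'll refine from directly above.

```bash
cat > act.py <<'E'
from look import *
DOWN=lambda y:[np.pi,0,y]
Y0=np.pi/2
def hover(x,y,z=.2,yaw=Y0): env.move_pose((x,y,z),DOWN(yaw))
def top(P,x,y,zlo,zhi,r=.045):
    m=(np.hypot(P[:,:,0]-x,P[:,:,1]-y)<r)&(P[:,:,2]>zlo)&(P[:,:,2]<zhi); return P[m]
def seen(tag,P,x,y,zlo,zhi,r=.045):
    q=top(P,x,y,zlo,zhi,r)
    if len(q)<4: print(tag,'few',len(q)); return None
    c=fit(q); print(tag,'circ',np.round(c,4),'z50/95',np.round(np.percentile(q[:,2],[50,95]),4),len(q),'t',round(env.read_time_s(),1)); return c
def st(tag): print(tag,'w',round(env.read_gripper_width()*94,1),'mm F',np.round(env.read_contact_force(),2),'pos',np.round(env.read_position(),4),'t',round(env.read_time_s(),2))
def pick(x,y,z,yaw=Y0,effort=25,up=.14):
    hover(x,y,z+.06,yaw); env.move_l((x,y,z),vel=.12); env.close_gripper(effort=effort); st('closed')
    env.move_l((x,y,up),vel=.15); env.wait(.2); st('lifted')
def place(x,y,z,yaw=Y0,up=.14):
    hover(x,y,up,yaw); env.move_l((x,y,z+.015),vel=.12); env.move_l((x,y,z),vel=.04); st('down')
    env.open_jaws(); env.wait(.2); env.move_l((x,y,up),vel=.15); st('up')
E
python3 - <<'E'
from act import *
hover(.612,.163,.22); _,_,_,P=shot('wrist','tp.png')+(None,) if 0 else measure('wrist',[], 'tp.png')
seen('foot',P,.612,.163,.007,.016,.08); seen('pin',P,.612,.163,.045,.065,.05)
hover(.474,.252,.2); P=measure('wrist',['pulley'],'pu.png')[3]
c=seen('pulley',P,.474,.252,.012,.024)
hover(.45,.02,.2); P=measure('wrist',['nut'],'nu.png')[3]
seen('nut',P,.446,.040,.02,.03,.036)
E
python3 - <<'E'
import cv2,numpy as np
f=lambda n:cv2.imread(f'pics/{n}.png')[40:300,120:400]
cv2.imwrite('pics/m1.png',np.hstack([f('tp'),f('pu'),f('nu')])[:, :800] if 0 else cv2.resize(np.hstack([f('tp'),f('pu'),f('nu')]),(798,247)))
E
```

```text
foot circ [0.6113 0.1631 0.07  ] z50/95 [0.0104 0.0116] 5236 t 4.9
pin circ [0.6112 0.1622 0.0057] z50/95 [0.0573 0.0609] 86 t 4.9
pulley 0.66 px 246 175 ztop 0.0191 circ [0.4707 0.2495 0.0297] rgb [226 226 224]
pulley circ [0.4707 0.2492 0.0299] z50/95 [0.0183 0.0196] 1385 t 5.7
nut 0.79 px 268 237 ztop 0.0246 circ [ 0.4737 -0.0632  0.0261] rgb [231 174  87]
nut 0.7 px 242 162 ztop 0.025 circ [0.446  0.0394 0.026 ] rgb [ 99 100  97]
nut 0.59 px 171 149 ztop 0.0248 circ [0.3572 0.053  0.026 ] rgb [ 66 169 160]
nut circ [0.4456 0.0392 0.0264] z50/95 [0.0242 0.0255] 883 t 6.7
```

View pics/m1.png

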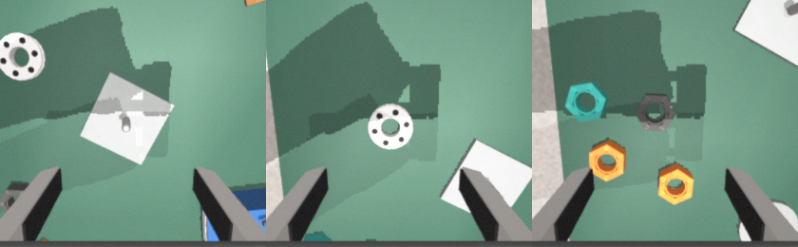

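The crop shows the pin, pulley and dark nut where I measured them. Now I'll pick up the pulley.

```bash
python3 - <<'E'
from act import *
pick(.4707,.2492,.0140)
assert env.read_gripper_width()*94>50
place(.6112,.1626,.0140+.0105)
P=measure('wrist',['pulley'],'p2.png')[3]
seen('pulley',P,.611,.163,.022,.034); seen('pin',P,.611,.163,.048,.065)
hover(.617,-.14,.2); P=measure('wrist',['collar','short_post'],'c1.png')[3]
seen('foot',P,.617,-.14,.007,.016,.06);seen('collar',P,.617,-.14,.025,.034,.03);seen('pin',P,.617,-.14,.0355,.045,.03)
E
python3 - <<'E'
import cv2,numpy as np
f=lambda n:cv2.imread(f'pics/{n}.png')[60:300,100:400]
cv2.imwrite('pics/m2.png',np.hstack([f('p2'),f('c1')]))
E
```

```text
closed w 59.0 mm F [-0.61 -0.93  3.85] pos [0.4708 0.2493 0.0141] t 9.05
lifted w 59.2 mm F [-0.06 -0.45 -2.03] pos [0.4703 0.249  0.1392] t 10.24
down w 59.4 mm F [ 0.75  0.33 -0.84] pos [0.611  0.1626 0.0242] t 12.46
up w 93.6 mm F [ 0.39 -0.38 -0.39] pos [0.6107 0.1625 0.1391] t 14.28
pulley 0.61 px 253 174 ztop 0.029 circ [0.611  0.1629 0.0298] rgb [219 218 217]
pulley circ [0.6111 0.1627 0.0299] z50/95 [0.0283 0.0295] 2108 t 14.4
pin circ [0.6111 0.1622 0.0058] z50/95 [0.0573 0.0607] 141 t 14.4
collar 0.72 px 252 180 ztop 0.0306 circ [ 0.6182 -0.1398  0.0191] rgb [172 168 167]
short_post 0.84 px 252 170 ztop 0.0112 circ [ 0.6165 -0.1395  0.0448] rgb [213 215 213]
foot circ [ 0.6162 -0.1395  0.0452] z50/95 [0.0103 0.0116] 3144 t 15.7
collar circ [ 0.6182 -0.1398  0.0191] z50/95 [0.03   0.0314] 428 t 15.7
pin circ [ 0.6166 -0.1391  0.0055] z50/95 [0.0387 0.0415] 62 t 15.7
```

View pics/m2.png

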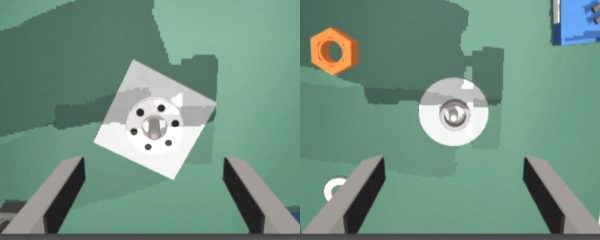

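The pulley is centred and flat on the square foot, with its top at 28 mm. Next are the collar and then the washer.

```bash
python3 - <<'E'
from act import *
pick(.6182,-.1398,.0245,up=.16)
w=env.read_gripper_width()*94; assert 34<w<42,w
place(.6112,.1624,.0245+.0183,up=.17)
P=measure('wrist',['collar'],'p3.png')[3]
seen('collar',P,.611,.1625,.044,.0515,.03); seen('pulley',P,.611,.163,.022,.034,.045)
hover(.4584,-.253,.2); P=measure('wrist',['washer'],'wa.png')[3]
c=seen('washer',P,.4584,-.253,.0045,.014,.04)
E
python3 - <<'E'
import cv2,numpy as np
f=lambda n:cv2.imread(f'pics/{n}.png')[60:300,100:400]
cv2.imwrite('pics/m3.png',np.hstack([f('p3'),f('wa')]))
E
```

```text
closed w 37.9 mm F [-0.2 -0.2 -0.4] pos [ 0.6182 -0.1398  0.0245] t 17.81
lifted w 37.4 mm F [-0.26 -0.15 -0.66] pos [ 0.6178 -0.1398  0.1591] t 19.06
down w 37.8 mm F [-0.11 -0.25 -1.16] pos [0.611  0.1624 0.0424] t 21.82
up w 93.7 mm F [-0.89 -0.3  -1.09] pos [0.6107 0.1623 0.1691] t 24.01
collar 0.68 px 249 191 ztop 0.0486 circ [0.6108 0.1623 0.019 ] rgb [160 155 154]
collar 0.5 px 112 260 ztop 0.0244 circ [0.4405 0.0465 0.0228] rgb [97 98 95]
collar circ [0.6108 0.1623 0.019 ] z50/95 [0.048  0.0493] 553 t 24.1
pulley circ [0.611  0.1625 0.03  ] z50/95 [0.0283 0.0301] 1212 t 24.1
washer 0.95 px 258 183 ztop 0.009 circ [ 0.458  -0.2552  0.0224] rgb [245 242 240]
washer circ [ 0.458  -0.2555  0.023 ] z50/95 [0.0082 0.0095] 652 t 25.8
```

View pics/m3.png

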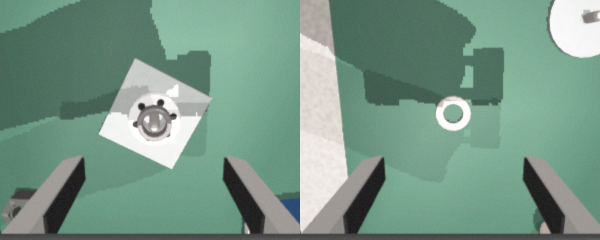

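The collar sits on the pulley with its top at 48 mm, as expected. The washer is at crop (453,113). Next I'll move the washer, then look at the nut.

```bash
python3 - <<'E'
from act import *
pick(.458,-.2555,.0128,up=.16)
w=env.read_gripper_width()*94; assert 42<w<50,w
place(.6112,.1624,.0128+.0482,up=.18)
P=measure('wrist',['washer'],'p4.png')[3]
seen('washer',P,.611,.1625,.0525,.0585,.035); seen('pulley',P,.611,.163,.022,.034,.045)
hover(.4456,.0392,.2); P=measure('wrist',['nut'],'nu2.png')[3]
c=seen('nut',P,.4456,.0392,.02,.03,.036)
q=top(P,.4456,.0392,.02,.03,.036)[:,:2]
a=np.radians(np.arange(0,180,2)); pr=q@np.array([np.cos(a),np.sin(a)]); w=np.ptp(pr,0)
mid=(pr.max(0)+pr.min(0))/2
w6=w.reshape(3,30).mean(0); i=w6.argmin(); print('flat normal deg',2*i,'+60k widths',np.round(w[[i,i+30,i+60]]*1e3,1),'range',np.round(w6.min()*1e3,1),np.round(w6.max()*1e3,1), env.read_qpos())
E
python3 - <<'E'
import cv2,numpy as np
f=lambda n:cv2.imread(f'pics/{n}.png')[60:300,100:400]
cv2.imwrite('pics/m4.png',np.hstack([f('p4'),f('nu2')]))
E
```

```text
closed w 44.5 mm F [-0.44  1.07 -0.43] pos [ 0.458  -0.2555  0.0128] t 27.88
lifted w 44.4 mm F [-0.76 -0.13 -1.63] pos [ 0.4577 -0.2554  0.1593] t 29.22
down w 44.2 mm F [-0.03 -0.52  0.2 ] pos [0.611  0.1624 0.0606] t 32.39
up w 93.9 mm F [ 0.51  0.39 -0.64] pos [0.6107 0.1623 0.1791] t 34.43
washer 0.68 px 257 173 ztop 0.0569 circ [0.6105 0.1627 0.0229] rgb [224 219 216]
washer circ [0.6108 0.1625 0.023 ] z50/95 [0.0561 0.0573] 1019 t 34.5
pulley circ [0.6109 0.1627 0.0298] z50/95 [0.0283 0.0299] 744 t 34.5
nut 0.96 px 205 227 ztop 0.0246 circ [ 0.3795 -0.0286  0.0265] rgb [233 171  88]
nut 0.62 px 247 175 ztop 0.0249 circ [0.446  0.039  0.0262] rgb [114 118 113]
nut 0.59 px 178 163 ztop 0.0248 circ [0.3564 0.0535 0.0264] rgb [ 78 188 179]
nut circ [0.446  0.0389 0.0262] z50/95 [0.0241 0.0255] 867 t 35.5
flat normal deg 28 +60k widths [46.1 46.3 46.2] range 46.2 51.9 [-0.28628941  0.06872545  0.05578731  2.11288468 -0.00466422  0.9599983
 -0.22706002]
```

View pics/m4.png

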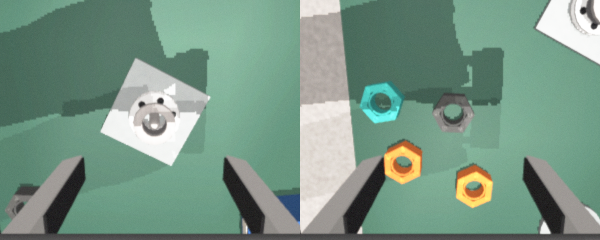

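The washer lies flat with its top at 56 mm. The nut's flat normals are at 28, 88 and 148°; gripping at 88° keeps the fingers furthest from the coloured nuts.

```bash
python3 - <<'E'
from act import *
yaw=min(np.radians([178,-2]),key=lambda a:abs((lambda q:9 if q is None else q[6])(solve_ik((.4458,.039,.08),DOWN(a)))))
print(yaw)
pick(.4458,.039,.0142,yaw=yaw,effort=40,up=.16)
w=env.read_gripper_width()*94; assert 42<w<50,w
place(.6164,-.1394,.0142+.0105,yaw=yaw,up=.17)
hover(.6164,-.1394,.2); P=measure('wrist',['nut'],'p5.png')[3]
seen('nut',P,.6164,-.1394,.03,.0375,.035); seen('pin',P,.6164,-.1394,.038,.045,.03)
hover(.6112,.1624,.22); P=measure('wrist',['washer'],'p6.png')[3]
seen('washer',P,.611,.1625,.0525,.0585,.035); seen('collar?',P,.611,.1625,.03,.052,.035); seen('pulley',P,.611,.163,.022,.03,.045)
hover(.5,0,.35)
E
sed -i "s/c+'1.png'/c+'2.png'/" survey.py; python3 survey.py
python3 - <<'E'
import cv2,numpy as np
f=lambda n:cv2.imread(f'pics/{n}.png')[60:300,100:400]
g=lambda n,a,b,c,d:cv2.resize(cv2.imread(f'pics/{n}.png')[a:b,c:d],(300,300))
cv2.imwrite('pics/m5.png',np.vstack([np.hstack([f('p5'),f('p6')]),np.hstack([g('scene2',160,300,190,330),g('side2',130,270,180,320)])]))
E
```

```text
3.1066860685499065
closed w 46.0 mm F [-0.95  0.1   2.29] pos [0.4458 0.039  0.0142] t 38.33
lifted w 46.2 mm F [ 0.1  -0.09 -2.95] pos [0.4455 0.0389 0.1594] t 39.65
down w 45.7 mm F [-0.72  0.48 -1.75] pos [ 0.6162 -0.1394  0.0243] t 42.38
up w 93.8 mm F [ 0.21  1.43 -0.36] pos [ 0.6159 -0.1393  0.1691] t 44.58
nut 0.97 px 130 109 ztop 0.0249 circ [ 0.4741 -0.0643  0.0259] rgb [230 142  72]
nut 0.73 px 254 180 ztop 0.0349 circ [ 0.616  -0.1396  0.0259] rgb [123 122 119]
nut 0.72 px 24 9 ztop 0.0245 circ [0.3613 0.0415 0.0203] rgb [ 51 134 127]
nut circ [ 0.6161 -0.1401  0.0263] z50/95 [0.0341 0.0356] 946 t 46.0
pin circ [ 0.6161 -0.1392  0.0046] z50/95 [0.04   0.0414] 37 t 46.0
washer 0.69 px 259 184 ztop 0.0569 circ [0.611  0.1623 0.0228] rgb [230 226 224]
washer circ [0.611  0.1625 0.0229] z50/95 [0.0561 0.0575] 807 t 47.3
collar? circ [0.6137 0.1708 0.0244] z50/95 [0.0413 0.0514] 146 t 47.3
pulley circ [0.6109 0.1626 0.03  ] z50/95 [0.0282 0.0295] 560 t 47.3
scene [1.014 0.707 0.841]
tall_post 0.69 px 297 263 xyz [0.623 0.182 0.01 ] zmax 0.013 972
short_post 0.57 px 230 192 xyz 
[... 907 characters left out ...]
19  0.009] zmax 0.013 307
pulley 0.73 px 227 236 xyz [0.598 0.182 0.026] zmax 0.03 192
washer 0.71 px 224 217 xyz [0.613 0.165 0.056] zmax 0.059 104
washer 0.67 px 268 168 xyz [ 0.608 -0.116  0.009] zmax 0.013 305
nut 0.75 px 328 242 xyz [0.357 0.06  0.021] zmax 0.026 309
nut 0.72 px 302 195 xyz [ 0.473 -0.055  0.019] zmax 0.027 239
nut 0.57 px 329 210 xyz [ 0.379 -0.019  0.021] zmax 0.027 258
nut 0.44 px 270 160 xyz [ 0.613 -0.128  0.031] zmax 0.037 193
can 0.78 px 304 101 xyz [ 0.614 -0.406  0.077] zmax 0.15 363
spanner 0.59 px 154 316 xyz [0.639 0.464 0.007] zmax 0.011 660
bin 0.55 px 197 172 xyz [ 0.805 -0.006  0.022] zmax 0.058 1655
49.2 [ 3.14148744e+00 -6.44691438e-05  1.57068227e+00]
```

View pics/m5.png

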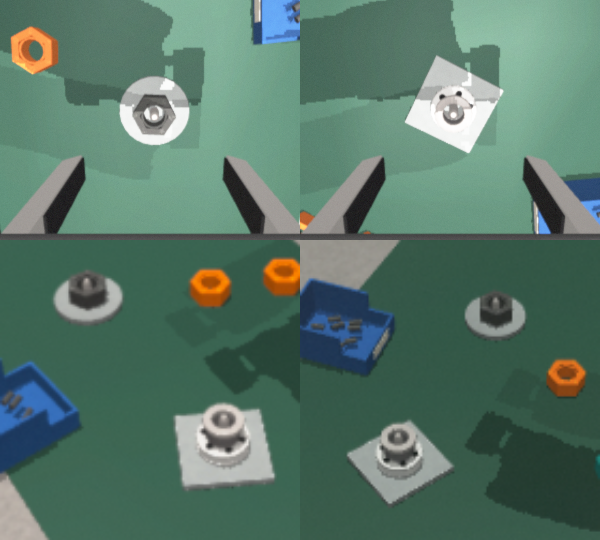

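The two posts hold the right parts: pulley, collar and washer stacked on the square foot, and the dark nut alone on the round foot. The measured tops are 28, 48, 56 and 34 mm, and the bystanders are unmoved.

```bash
python3 -c "
from h import *
print(finish_job())"
```

```text
the job is handed in; nothing more can be done
None
```

The kit is loaded and handed in. On the tall post are the pulley, then the collar, then the washer; the dark nut is alone on the short post. The robot's clock read 49 s at the last check, and the arm was clear of everything.

- **Part heights:** from above, the part tops measured about 28 mm (pulley), 48 mm (collar), 56 mm (washer) and 34 mm (nut). These match parts lying flat and fully down. The collar's top was measured before the washer covered it.
- **Centring:** each part is centred on its pin to within about 1 mm, and the scene and side views agree with this.
- **Bystanders:** the bin and spanner measured at the same place to within a few millimetres. The can's reading shifted by up to about 15 mm in one view, but that is the middle of its visible surface and the arm had moved in front of it. The arm never went near the can. The two coloured nuts measured before and after were also unmoved.
- **Disagreements:** the networks gave a few false labels, such as "nut" or "collar" on the tall stack and "washer" on the spanner and the round foot. The pictures and depth readings ruled these out. No check failed.

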